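# Put the swapped sampling heads back on their own leak-test mounts

### The job

After cleaning, the three air-sampling heads were stood on the wrong leak-test mounts: move each one to the mount whose shape matches its foot flange (round on round, square on square, cross on cross), standing upright and centred on the mount, any way round. Use the empty parking mat as the halfway spot, never stand or lay a head on the bare bench, and keep the heads upright. Leave the screwdriver, mug and flow meter alone.

Things in the scene. Friction and masses are not known exactly. Their poses are not given: they have to be found in the camera images.
- rain_c (a point): Rain-cap sampling head, bare aluminium, 84 mm tall: ROUND foot flange (66 dia, 8 thick), straight round body 40 dia from 8 to 64 mm above its underside, then a conical cap 50 dia at its rim narrowing to 16 at the top. Loose, about 0.3 kg. The point lies at its vertical axis, half-way up, z up, 42 mm above the underside, on the 40 mm body.
- cyclone_c (a point): Cyclone sampling head, bare aluminium with a steel top, 88 mm tall: SQUARE foot flange (60 x 60, 8 thick, a small screw in each corner), straight round body 44 dia from 8 to 62 mm above its underside, then a cone narrowing to a pipe stub 18 dia. Loose, about 0.3 kg. The point lies at its vertical axis, half-way up, z up, 44 mm above the underside, on the 44 mm body; x and y square with the flange's sides.
- drum_c (a point): Drum sampling head, bare aluminium, 80 mm tall: CROSS-shaped foot flange (a plus sign 68 mm from end to end, arms 26 wide, 8 thick), round body 36 dia from 8 to 58 mm above its underside, then a flat-topped drum 50 dia, 22 high, with a black disc on top. Loose, about 0.3 kg. The point lies at its vertical axis, half-way up, z up, 40 mm above the underside, on the 36 mm body; x and y along the arms of the cross.
- mount_round: Round dark steel mount fixed to the bench: flat disc 92 dia, 14 mm high. Origin at the centre of its underside, z up. Its top is flat: a head simply stands on it, any way round.
- mount_square: Square dark steel mount fixed to the bench: flat plate 84 x 84, 14 mm high. Origin at the centre of its underside, z up, x and y square with the sides. Its top is flat: a head simply stands on it, any way round.
- mount_cross: Cross-shaped dark steel mount fixed to the bench: a flat plus sign 96 mm from end to end, arms 44 wide, 14 mm high. Origin at the centre of its underside, z up, x and y along the arms. Its top is flat: a head simply stands on it, any way round.
- mat: Empty parking mat fixed to the bench: square pad 110 x 110 with a flat cork top and a black rubber edge, 10 mm high. Origin at the centre of its underside, z up.
- screwdriver: Bystander: screwdriver about 200 mm long lying loose on the bench. Leave it alone.
- mug: Bystander: white mug, 80 dia, 95 tall, standing loose. Leave it alone.
- flowmeter: Bystander: grey box-shaped flow meter with a display, 90 x 130 x 45 high, loose on the bench. Leave it alone.
Mind the look-alikes: they are no part of the job. What is shaped like the mat but red or turquoise is not meant.

How it is judged:
By the outcome, as a careful person would: the job done as asked, in the order asked, and still so for the second after the job is handed in, with the robot touching nothing.
It also fails if it takes over 125 s, if anything falls off the work surface, if the arm or the gripper's body presses on something with over 40 N, if the wrist force passes 120 N, or if a joint passes its speed limit or range.

### The arm

A 6-joint arm with a two-finger parallel gripper is mounted at the origin on the work surface. World frame = base frame: x ahead of the robot, y to its left, z up, the work surface at z = 0. Lengths are in m, angles in rad, forces in N, time in s.
With the tool pointing down it reaches from about 0.35 to 0.95 m from the base axis. Payload 17.4 kg.
Tool frame: the origin (TCP) lies midway between the tips of the shut fingers; the grasp point (between the pads) lies 19 mm behind it; z points along the fingers, y is the line along which they close (so a half turn about z gives the same grasp; the last joint's range is limited). The gripper opens to 93 mm and grips with 3 to 60 N. Pads are 15 mm wide; open, the fingers measure 128 mm over their backs; the gripper's body (75 mm by 188 mm) begins 65 mm behind the grasp point.
Start: joints at [1.16, 0.116, 1.442, -0, 1.584, -0.038], TCP at [0.246, 0.629, 0.219] pointing down, gripper open.
Joint ranges: [-2.83, 2.83], [-0.83, 2.19], [0.07, 2.5], [-1.14, 4.28], [0.01, 3], [-2.97, 2.97]. Speed limits (rad/s): [1.89, 1.89, 2.22, 3.14, 3.14, 3.14].

### API

Orientations are given as a unit quaternion [x, y, z, w].
In Python, from cell import bot gives the robot as it stands. The module is installed in compiled form; this text tells all that it offers.
- The arm moves only by the shell command python3 -m creep 'ROWS' [FORCE]. ROWS is JSON, a list of rows, each a list of 7 numbers: the gripper command: -1 is fully open, 1 is shut, values between are in proportion, then the shift along the tool's x, y, z in mm, then the turn, a rotation vector about the tool's x, y, z in degrees. In form: [[jaw, dx, dy, dz, wx, wy, wz], ...]. A call has 1 to 10 rows; each row is the pose to reach, as a shift and turn from the pose commanded when the call began, along the tool's axes at that moment; what a row does not reach only later rows make up. A row lasts 1/12 s, in which the tool goes at most 41.7 mm and 7.16 degrees, less where a joint would pass 70% of its speed; a pose out of reach is approached as far as the arm can. A call with a gripper value outside its range is refused whole. The fingers move at their own pace and stop on an object; FORCE is the grip in N (left out, the last holds). Time passes only in rows, so rows that repeat a pose let the fingers close. It gives the time, the measured TCP pose, the force, the opening and the grip force at its end, in the units of the state.
- bot.sense(): the state, without advancing time (a new reading comes with each control period).
- bot.camera(name): name is "scene" or "top" or "wrist"; returns a dict with "image" (400x640x3 uint8, red, green, blue), "intrinsics" (3x3 intrinsics, pixels), "R" (3x3) and "t" (3): a world point X has camera coordinates R X + t; the wrist camera has in their place "T_tool_cam" (4x4, takes a point from camera to tool coordinates, whose origin is the TCP and whose axes are the flange's). Camera axes: x right, y down, z forward; pixel columns grow to the right and rows downward; lengths in m; the calibration is good to about 2 mm. A picture is of the moment at which its call begins: read the wrist's pose just before it. There is no depth.
- bot.sign_off(): hands the job in; it is judged then, once.
The state is a dict: "time_s": time; "qpos": joint angles; "qd": joint speeds; "tau": joint torques, N m; "tcp_pos": TCP position; "tool_rot": TCP orientation; "ft_force": force on the tool from outside, world axes, zero at the start; "wrist_torque": the same for the moment, N m; "gripper_width": opening from 0.0 (shut) to 1.0 (fully open); "grasp_force": force on a finger pad.
Only numpy, scipy, OpenCV 4.12 (cv2) and the standard library are available. Lean on these libraries where they do the work, as an engineer would, in place of code of your own. Each camera call takes 0.05 s, during which the arm holds its last target. There are 200 camera calls.

## Working session

There is one attempt and no reset: what is moved stays moved. The work goes in short steps, Python scripts to look and compute and a shell command to move; the robot and the scene stay as the last step left them, time stands still between calls to the robot, and variables do not carry over. Pictures are saved under pics/ and viewed, at most 14 in all, crops included, and the job is handed in when it is done.

```bash
mkdir -p pics; python3 - <<'E'
from cell import bot
import cv2,numpy as np,pickle
s=bot.sense();print({k:np.round(v,3).tolist() for k,v in s.items()})
for n in("top","scene"):
    c=bot.camera(n);cv2.imwrite(f"pics/{n}0.png",c["image"][:,:,::-1]);pickle.dump(c,open(n+".pkl","wb"))
    print(n,np.round(c["intrinsics"],1).tolist(),np.round(c["R"],3).tolist(),np.round(c["t"],3).tolist())
c=bot.camera("wrist");print(np.round(c["T_tool_cam"],3).tolist(),np.round(c["intrinsics"],1).tolist())
E
```

```text
{'time_s': 0.0, 'qpos': [1.16, 0.116, 1.442, -0.0, 1.584, -0.038], 'qd': [-0.001, 0.0, 0.002, -0.0, -0.0, -0.0], 'tau': [-0.0, -72.126, -62.261, 0.078, 0.024, -0.0], 'tcp_pos': [0.246, 0.628, 0.218], 'tool_rot': [0.185, 0.983, -0.001, -0.0], 'ft_force': [0.347, 0.269, 0.825], 'wrist_torque': [-0.081, 0.02, -0.005], 'grasp_force': 0.0, 'gripper_width': 1.0}
top [[488.4, 0.0, 320.4], [0.0, 488.4, 201.2], [0.0, 0.0, 1.0]] [[0.008, -1.0, -0.009], [-0.984, -0.006, -0.18], [0.18, 0.011, -0.984]] [0.046, 0.555, 1.4]
scene [[421.7, 0.0, 320.1], [0.0, 421.7, 204.9], [0.0, 0.0, 1.0]] [[-0.755, 0.656, 0.008], [0.49, 0.572, -0.658], [-0.436, -0.493, -0.753]] [0.399, -0.256, 1.591]
[[0.001, -0.967, -0.255, 0.071], [1.0, 0.001, 0.0, 0.001], [-0.0, -0.255, 0.967, -0.167], [0.0, 0.0, 0.0, 1.0]] [[335.3, 0.0, 316.2], [0.0, 335.3, 195.0], [0.0, 0.0, 1.0]]
```

View pics/top0.png

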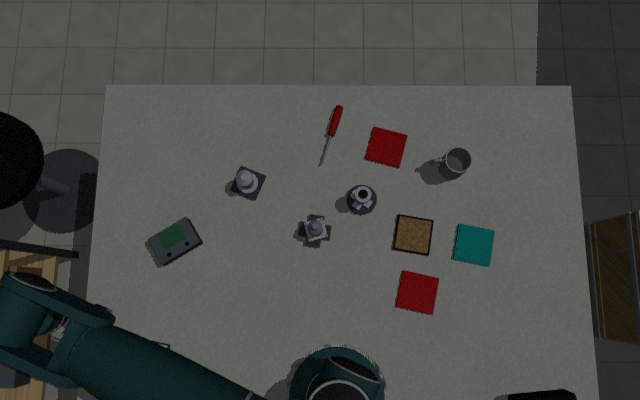

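View pics/scene0.png

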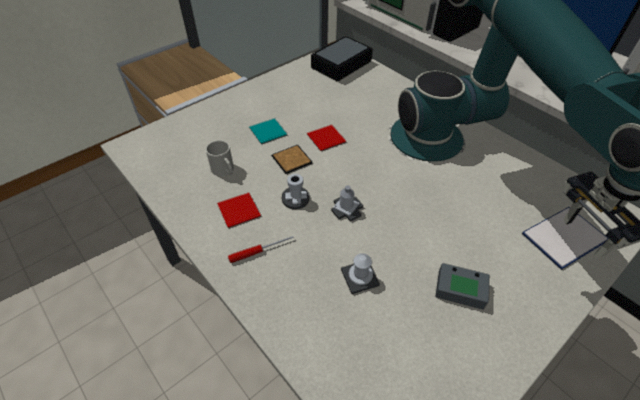

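Top view: the round mount (361,200) carries the drum with its black disc, the square mount (248,183) the rain cap, and the cross mount (316,229) the cyclone. The cork mat is at (413,235). Look-alikes are the two red pads (386,147) and (417,293) and the turquoise pad (474,245). Next is a close crop to check this.

```bash
cat > h.py <<'E'
import pickle,numpy as np
from scipy.spatial.transform import Rotation as Ro
def ray(c,u,v,z):
    R,t=np.array(c["R"]),np.array(c["t"]); d=R.T@np.linalg.inv(c["intrinsics"])@[u,v,1]; o=-R.T@t
    return o+d*(z-o[2])/d[2]
def proj(c,X):
    p=np.array(c["intrinsics"])@(np.array(c["R"])@X+c["t"]); return p[:2]/p[2]
E
python3 - <<'E'
from h import *
import cv2
c=pickle.load(open("top.pkl","rb"))
im=c["image"][150:265,225:445,::-1]
cv2.imwrite("pics/topcrop.png",cv2.resize(im,None,fx=3.6,fy=3.6,interpolation=cv2.INTER_CUBIC))
for n,u,v,z in[("mat",413,235,.01),("round",361,200,.014),("square",248,183,.014),("cross",316,229,.014),("drumtop",362,194,.094),("raintop",247,180,.098),("cyctop",316,227,.102),("red",386,147,.01),("mug",458,160,.095)]: print(n,ray(c,u,v,z).round(3))
E
```

```text
mat [ 0.461 -0.229  0.01 ]
round [ 0.566 -0.073  0.014]
square [0.617 0.273 0.014]
cross [0.476 0.063 0.014]
drumtop [ 0.569 -0.07   0.094]
raintop [0.608 0.263 0.098]
cyctop [0.471 0.061 0.102]
red [ 0.735 -0.152  0.01 ]
mug [ 0.671 -0.35   0.095]
```

View pics/topcrop.png

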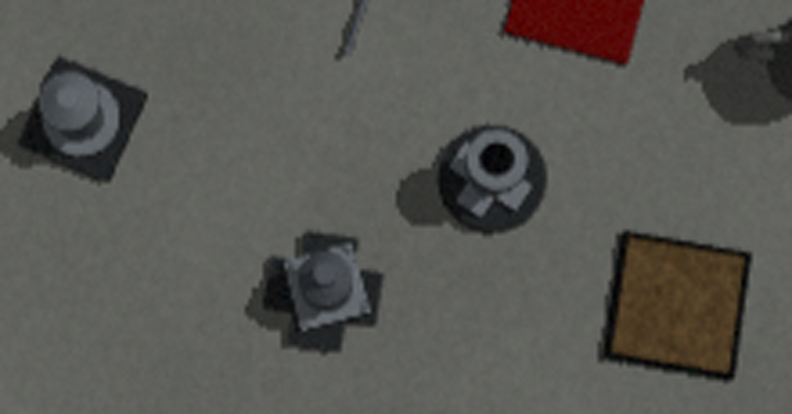

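Crop confirms it: drum disc at (363,194) on the round mount, rain cap tip at (244,176) on the square mount, cyclone stub at (315,224) on the cross mount, cork mat centre at (413,235). Order: drum→mat, rain→round, cyclone→square, drum→cross.

```bash
cat >> h.py <<'E'
def go(x,y,z):
    from cell import bot
    s=bot.sense(); R=Ro.from_quat(s["tool_rot"]).as_matrix()
    print("tool shift mm",(R.T@(np.array([x,y,z])-s["tcp_pos"])*1000).round(1),"t",round(s["time_s"],1))
def wcam(name):
    from cell import bot; import cv2
    s=bot.sense(); c=bot.camera("wrist"); T=np.eye(4);T[:3,:3]=Ro.from_quat(s["tool_rot"]).as_matrix();T[:3,3]=s["tcp_pos"]
    W=np.linalg.inv(T@np.array(c["T_tool_cam"])); c["R"],c["t"]=W[:3,:3],W[:3,3]
    cv2.imwrite(f"pics/{name}.png",c["image"][:,:,::-1]); pickle.dump(c,open(name+".pkl","wb")); return c
E
python3 - <<'E'
from h import *
c=pickle.load(open("top.pkl","rb"))
for n,u,v,z in[("mat",677,306,.01),("round",492,180,.014),("square",84,120,.014),("cross",323,292,.014),("drumtop",497,159,.094),("raintop",70,95,.098),("cyctop",324,268,.102)]: print(n,ray(c,225+(u+.5)/3.6-.5,150+(v+.5)/3.6-.5,z).round(4))
go(.567,-.073,.2)
E
```

```text
mat [ 0.4618 -0.2282  0.01  ]
round [ 0.5673 -0.0741  0.014 ]
square [0.6173 0.2733 0.014 ]
cross [0.4711 0.068  0.014 ]
drumtop [ 0.5695 -0.0723  0.094 ]
raintop [0.6193 0.2716 0.098 ]
cyctop [0.4795 0.0653 0.102 ]
tool shift mm [-554.7 -536.3   18.5] t 0.1
```

```bash
python3 -m creep '[[-1,-555,-536,18,0,0,0],[-1,-555,-536,18,0,0,0],[-1,-555,-536,18,0,0,0],[-1,-555,-536,18,0,0,0],[-1,-555,-536,18,0,0,0],[-1,-555,-536,18,0,0,0],[-1,-555,-536,18,0,0,0],[-1,-555,-536,18,0,0,0],[-1,-555,-536,18,0,0,0],[-1,-555,-536,18,0,0,0]]'; python3 -c "
from h import *
go(.567,-.073,.2)"
```

```text
time_s: 0.98
tcp_pos: [0.4197, 0.2481, 0.2089]
tool_rot: [0.185, 0.983, 0.0, 0.0]
ft_force: [1.4, 0.5, -0.7]
gripper_width: 1.002
grasp_force: 0.0
tool shift mm [-254.  -245.5    8.9] t 1.0
```

```bash
python3 -m creep '[[-1,-254,-246,9,0,0,0],[-1,-254,-246,9,0,0,0],[-1,-254,-246,9,0,0,0],[-1,-254,-246,9,0,0,0],[-1,-254,-246,9,0,0,0],[-1,-254,-246,9,0,0,0],[-1,-254,-246,9,0,0,0],[-1,-254,-246,9,0,0,0],[-1,-254,-246,9,0,0,0],[-1,-254,-246,9,0,0,0]]'; python3 -c "
from h import *
c=wcam('w1')
for p in [(.5673,-.0741,.014),(.5695,-.0723,.094)]: print(proj(c,np.array(p)))
go(.567,-.073,.2)"
```

```text
time_s: 1.82
tcp_pos: [0.5672, -0.0752, 0.1989]
tool_rot: [0.187, 0.982, -0.0, -0.001]
ft_force: [0.1, -0.4, -0.4]
gripper_width: 1.003
grasp_force: 0.0
[316.22913617 175.65653507]
[319.15039574 196.13661499]
tool shift mm [-0.2  0.5 -0.9] t 1.9
```

View pics/w1.png

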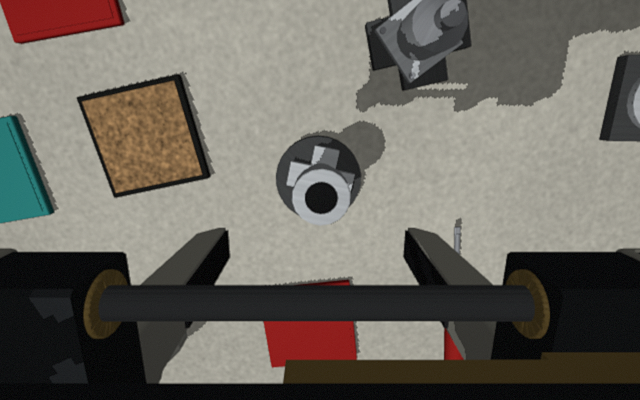

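Wrist view: drum disc at (320.5,197.5), round mount disc at about (318.5,178), and mat top corners (80,98), (182,74), (208,174), (114,194). The cyclone is at upper right, around (425,40).

```bash
python3 -c "
from h import *
c=pickle.load(open('w1.pkl','rb'))
d=ray(c,320.5,197.5,.094); print(d, ray(c,318.5,178,.014))
m=[ray(c,u,v,.01) for u,v in [(80,98),(182,74),(208,174),(114,194)]]
print(np.mean(m,0),[np.linalg.norm(m[i]-m[i-1]).round(3) for i in range(4)])
go(d[0],d[1],.036)"
```

```text
[ 0.57101794 -0.07167804  0.094     ] [ 0.57056721 -0.07277605  0.014     ]
[ 0.46403934 -0.22523936  0.01      ] [np.float64(0.103), np.float64(0.109), np.float64(0.103), np.float64(0.107)]
tool shift mm [ -3.6   3.3 163.1] t 1.9
```

```bash
python3 -m creep '[[-1,-3,3,40,0,0,0],[-1,-3,3,80,0,0,0],[-1,-3,3,115,0,0,0],[-1,-3,3,145,0,0,0],[-1,-3,3,160,0,0,0],[-1,-3,3,168,0,0,0],[-1,-3,3,168,0,0,0]]'; python3 -m creep '[[1,0,0,0,0,0,0],[1,0,0,0,0,0,0],[1,0,0,0,0,0,0],[1,0,0,0,0,0,0],[1,0,0,0,0,0,0],[1,0,0,0,0,0,0],[1,0,0,0,0,0,0],[1,0,0,0,0,0,0]]' 25
```

```text
time_s: 2.45
tcp_pos: [0.5695, -0.069, 0.0305]
tool_rot: [0.185, 0.983, 0.0, -0.001]
ft_force: [-0.4, -0.4, -0.8]
gripper_width: 1.0
grasp_force: 0.0
time_s: 3.12
tcp_pos: [0.5704, -0.0702, 0.0322]
tool_rot: [0.185, 0.983, -0.0, 0.0]
ft_force: [-2.3, -3.2, 4.1]
gripper_width: 0.532
grasp_force: 25.0
```

The opening of 0.53 is about 49.5 mm, which is the drum's diameter rather than the 36 mm body. I'll look before lifting.

```bash
python3 -c "
from h import *
import cv2
from cell import bot
c=wcam('w2')
s=bot.camera('scene')['image'][140:240,240:400,::-1]
s=cv2.resize(s,None,fx=3,fy=3,interpolation=2)
cv2.imwrite('pics/w2b.png',np.vstack([cv2.resize(c['image'][100:400,100:540,::-1],(480,300)),s]))
print(bot.sense()['gripper_width'])"
```

```text
0.5340500142539785
```

View pics/w2b.png

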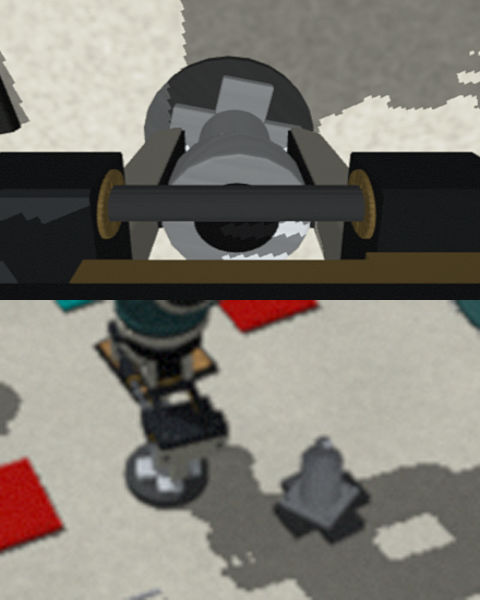

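The fingers are stopped by the 50 mm drum, and there is a gap at the body at about (190,140). They are straight, so gripping the drum's own cylinder at pad height is the sound grasp. I'll open, rise 32 mm and regrip.

```bash
python3 -m creep '[[-0.4,0,0,0,0,0,0],[-0.4,0,0,0,0,0,0],[-0.4,0,0,0,0,0,0],[-0.4,0,0,-15,0,0,0],[-0.4,0,0,-32,0,0,0],[-0.4,0,0,-32,0,0,0]]'; python3 -m creep '[[1,0,0,0,0,0,0],[1,0,0,0,0,0,0],[1,0,0,0,0,0,0],[1,0,0,0,0,0,0],[1,0,0,0,0,0,0],[1,0,0,0,0,0,0]]' 25;python3 -m creep '[[1,0,0,-10,0,0,0],[1,0,0,-30,0,0,0],[1,0,0,-60,0,0,0],[1,0,0,-80,0,0,0],[1,0,0,-80,0,0,0],[1,0,0,-80,0,0,0]]'
python3 -c "
from h import *
c=wcam('w3')
go(.463,-.2265,.162)"
```

```text
time_s: 3.72
tcp_pos: [0.5716, -0.0699, 0.0668]
tool_rot: [0.185, 0.983, 0.0, 0.002]
ft_force: [0.5, -0.1, 0.4]
gripper_width: 0.704
grasp_force: 0.0
time_s: 4.22
tcp_pos: [0.57, -0.0698, 0.0631]
tool_rot: [0.185, 0.983, 0.0, -0.001]
ft_force: [0.1, 0.7, -3.3]
gripper_width: 0.531
grasp_force: 25.0
time_s: 4.72
tcp_pos: [0.5707, -0.0699, 0.1448]
tool_rot: [0.185, 0.983, 0.0, 0.001]
ft_force: [-0.3, -0.4, -4.5]
gripper_width: 0.534
grasp_force: 25.0
tool shift mm [  42.7 -184.9  -18.7] t 4.8
```

View pics/w3.png

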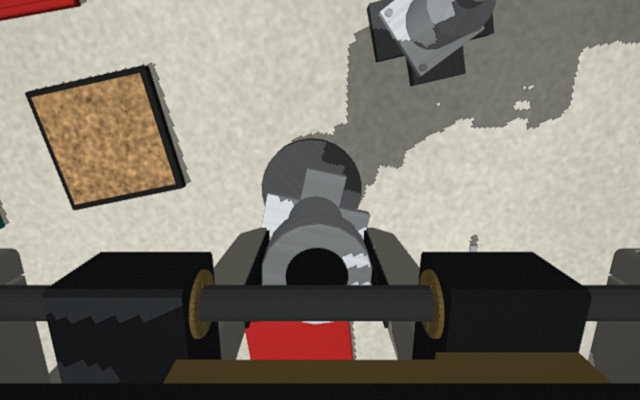

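Lifted upright, weight about 4.5 N. The disc centre is at about (317,277) and the now empty round mount at about (312,188).

```bash
python3 -m creep '[[1,43,-185,0,0,0,0],[1,43,-185,0,0,0,0],[1,43,-185,0,0,0,0],[1,43,-185,0,0,0,0],[1,43,-185,0,0,0,0],[1,43,-185,30,0,0,0],[1,43,-185,55,0,0,0],[1,43,-185,70,0,0,0],[1,43,-185,78,0,0,0],[1,43,-185,80,0,0,0]]'
python3 -c "
from h import *
c=pickle.load(open('w3.pkl','rb'))
print(ray(c,317,277,.145+.031),ray(c,312,188,.014))
go(.463,-.2265,.0590)"
```

```text
time_s: 5.6
tcp_pos: [0.4617, -0.2259, 0.0612]
tool_rot: [0.185, 0.983, 0.001, -0.002]
ft_force: [-0.0, 0.4, -4.2]
gripper_width: 0.529
grasp_force: 25.0
[ 0.57326299 -0.0693489   0.176     ] [ 0.57034515 -0.0725538   0.014     ]
tool shift mm [-1.4 -0.1  2.2] t 5.6
```

```bash
python3 -m creep '[[1,0,0,1,0,0,0],[1,0,0,2,0,0,0],[1,0,0,3,0,0,0],[1,0,0,3,0,0,0],[1,0,0,3,0,0,0]]'; python3 -m creep '[[-0.3,0,0,0,0,0,0],[-0.3,0,0,0,0,0,0],[-0.3,0,0,0,0,0,0],[-0.3,0,0,0,0,0,0],[-0.3,0,0,-20,0,0,0],[-0.3,0,0,-60,0,0,0],[-0.3,0,0,-100,0,0,0],[-1,0,0,-140,0,0,0],[-1,0,0,-140,0,0,0]]'
python3 -c "
from h import *
c=wcam('w4')
go(.6185,.2715,.2)"
```

```text
time_s: 6.02
tcp_pos: [0.4632, -0.2266, 0.0615]
tool_rot: [0.185, 0.983, -0.0, 0.0]
ft_force: [0.6, 0.2, -3.5]
gripper_width: 0.532
grasp_force: 25.0
time_s: 6.77
tcp_pos: [0.4648, -0.2276, 0.2094]
tool_rot: [0.185, 0.983, -0.002, 0.005]
ft_force: [0.9, -0.8, 1.5]
gripper_width: 0.752
grasp_force: 0.0
tool shift mm [ 38.  520.7   4.8] t 6.8
```

View pics/w4.png

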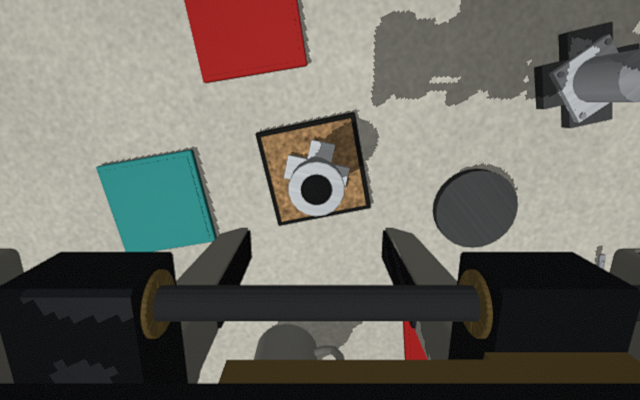

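The drum stands upright on the mat at (316,189). The round mount is free, centred at (475.5,207).

```bash
python3 -m creep '[[-1,38,521,5,0,0,0],[-1,38,521,5,0,0,0],[-1,38,521,5,0,0,0],[-1,38,521,5,0,0,0],[-1,38,521,5,0,0,0],[-1,38,521,5,0,0,0],[-1,38,521,5,0,0,0],[-1,38,521,5,0,0,0],[-1,38,521,5,0,0,0],[-1,38,521,5,0,0,0]]'; python3 -c "
from h import *
c=pickle.load(open('w4.pkl','rb'))
print(ray(c,475.5,207,.014),ray(c,316,189,.09))
go(.6185,.2715,.2)"
```

```text
time_s: 7.65
tcp_pos: [0.586, 0.1737, 0.1958]
tool_rot: [0.185, 0.983, -0.0, -0.0]
ft_force: [1.1, -0.8, 0.3]
gripper_width: 1.001
grasp_force: 0.0
[ 0.56769595 -0.07382601  0.014     ] [ 0.46480644 -0.22667564  0.09      ]
tool shift mm [  5.3 102.9  -4.3] t 7.7
```

```bash
python3 -m creep '[[-1,5,103,-4,0,0,0],[-1,5,103,-4,0,0,0],[-1,5,103,-4,0,0,0],[-1,5,103,-4,0,0,0],[-1,5,103,-4,0,0,0]]'; python3 -c "
from h import *
c=wcam('w5')
for p in [(.6173,.2733,.014),(.6193,.2716,.098)]: print(proj(c,np.array(p)))"
```

```text
time_s: 8.07
tcp_pos: [0.6186, 0.2699, 0.1992]
tool_rot: [0.185, 0.983, -0.001, -0.001]
ft_force: [-0.6, -0.8, 0.1]
gripper_width: 0.999
grasp_force: 0.0
[317.8560331  173.77816719]
[317.17468437 196.21222169]
```

View pics/w5.png

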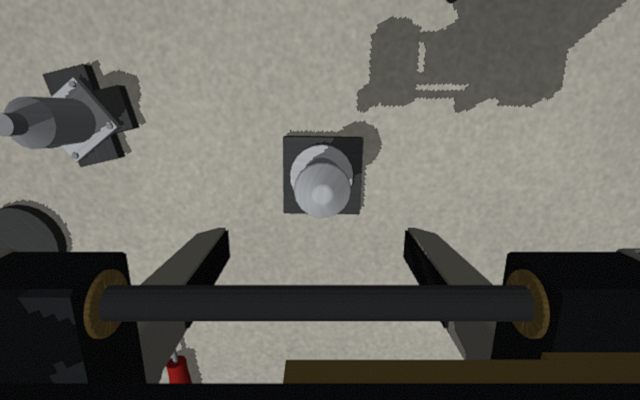

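Wrist view: rain cap tip at (321.5,196), and the square mount's top spans (284,136)–(362,213), centre (323,174.5). The cap rim (50 mm, z=78 mm) is wider than the body, so I'll grip at the rim with the pads centred on it; the head then hangs from above its mass centre.

```bash
python3 -c "
from h import *
c=pickle.load(open('w5.pkl','rb'))
d=ray(c,321.5,196,.098); print(d, ray(c,323,174.5,.014))
go(d[0],d[1],.059)"
```

```text
[0.62042494 0.27499972 0.098     ] [0.62001968 0.27813858 0.014     ]
tool shift mm [  0.3   6.4 140.7] t 8.1
```

```bash
python3 -m creep '[[-1,0,6,40,0,0,0],[-1,0,6,80,0,0,0],[-1,0,6,110,0,0,0],[-1,0,6,130,0,0,0],[-1,0,6,139,0,0,0],[-1,0,6,139,0,0,0]]'; python3 -m creep '[[1,0,0,0,0,0,0],[1,0,0,0,0,0,0],[1,0,0,0,0,0,0],[1,0,0,0,0,0,0],[1,0,0,0,0,0,0],[1,0,0,0,0,0,0],[1,0,0,0,0,0,0],[1,0,0,0,0,0,0]]' 30;python3 -m creep '[[1,0,0,-8,0,0,0],[1,0,0,-20,0,0,0],[1,0,0,-40,0,0,0],[1,0,0,-60,0,0,0],[1,0,0,-80,0,0,0],[1,0,0,-80,0,0,0],[1,0,0,-80,0,0,0]]'
python3 -c "
from h import *
c=wcam('w6')
go(.569,-.0733,.14)"
```

```text
time_s: 8.62
tcp_pos: [0.6202, 0.2733, 0.0599]
tool_rot: [0.186, 0.983, -0.001, -0.001]
ft_force: [0.1, 0.2, -0.4]
gripper_width: 1.0
grasp_force: 0.0
time_s: 9.28
tcp_pos: [0.6211, 0.2748, 0.0621]
tool_rot: [0.185, 0.983, -0.0, 0.0]
ft_force: [-0.1, -1.6, 1.3]
gripper_width: 0.521
grasp_force: 30.0
time_s: 9.87
tcp_pos: [0.6216, 0.275, 0.1435]
tool_rot: [0.185, 0.983, 0.001, 0.001]
ft_force: [0.1, 0.1, -3.7]
gripper_width: 0.52
grasp_force: 30.0
tool shift mm [ -78.3 -343.1    1.8] t 9.9
```

View pics/w6.png

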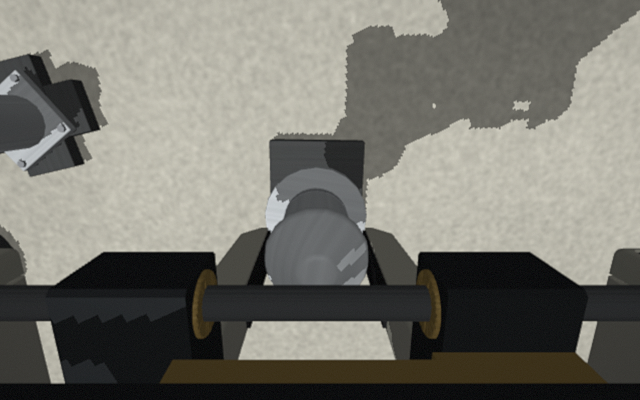

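The rain head hangs upright, with its flange top edge at v≈168 and cap rim top edge at v≈208. Checking its offset along tool x against these two edges.

```bash
cat >> h.py <<'E'
def offs(c,tcp,yaw_q,r,z,v):
    "tool-x offset of axis so that far (+x) edge of circle r at height z shows at row v"
    from scipy.optimize import brentq
    R=Ro.from_quat(yaw_q).as_matrix()
    f=lambda o: min(proj(c,np.r_[tcp[:2],z]+R@[o+r*np.cos(a),r*np.sin(a),0])[1] for a in np.linspace(-1,1,21))-v
    return brentq(f,-.03,.03)
E
python3 -c "
from h import *
from cell import bot
s=bot.sense();c=pickle.load(open('w6.pkl','rb'));T=s['tcp_pos'];q=s['tool_rot'];print(T)
print(offs(c,T,q,.033,T[2]-.060+.022,168),offs(c,T,q,.025,T[2]-.060+.078,208))
m=[ray(c,u,v,.014) for u,v in[(270,140),(364,140)]];R=Ro.from_quat(q).as_matrix()
print((m[0]+m[1])/2-R[:,0]*.042,np.linalg.norm(m[0]-m[1]))"
```

```text
[0.62101726 0.2748056  0.14183389]
0.0009498770232091225 9.158765710889768e-05
[0.62141192 0.2773234  0.01400626] 0.08228936674820846
```

```bash
python3 -m creep '[[1,-4,-17,0,0,0,0],[1,-10,-43,0,0,0,0],[1,-17,-77,0,0,0,0],[1,-25,-110,0,0,0,0],[1,-33,-145,0,0,0,0],[1,-41,-180,0,0,0,0],[1,-49,-214,0,0,0,0],[1,-57,-248,0,0,0,0],[1,-64,-282,0,0,0,0],[1,-70,-310,0,0,0,0]]'; python3 -m creep '[[1,-5,-20,0,0,0,0],[1,-8,-33,0,0,0,0],[1,-8,-33,0,0,0,0],[1,-8,-33,20,0,0,0],[1,-8,-33,40,0,0,0],[1,-8,-33,55,0,0,0],[1,-8,-33,60,0,0,0],[1,-8,-33,60,0,0,0]]'; python3 -c "
from h import *
from cell import bot
c=wcam('w7')
T=bot.sense()['tcp_pos'];print(T)
go(.569,-.0733,.0605)"
```

```text
time_s: 10.75
tcp_pos: [0.5718, -0.0419, 0.1406]
tool_rot: [0.186, 0.983, -0.0, -0.001]
ft_force: [0.1, 0.0, -1.5]
gripper_width: 0.516
grasp_force: 30.0
time_s: 11.42
tcp_pos: [0.5681, -0.0722, 0.0802]
tool_rot: [0.185, 0.983, 0.0, -0.001]
ft_force: [-0.1, -0.0, -2.1]
gripper_width: 0.516
grasp_force: 30.0
[ 0.56862605 -0.07239334  0.08162375]
tool shift mm [-0.7 -0.7 21.1] t 11.5
```

View pics/w7.png

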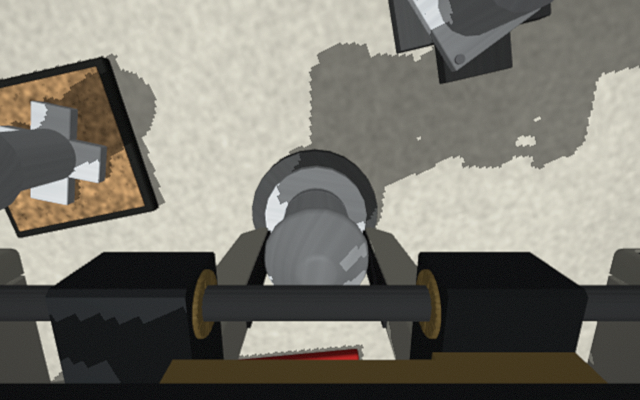

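Mount disc edges u=252–377, far edge v=149. Flange edges u≈266–365. Checking the offset.

```bash
python3 -c "
from h import *
from cell import bot
s=bot.sense();c=pickle.load(open('w7.pkl','rb'));T=s['tcp_pos'];q=s['tool_rot'];R=Ro.from_quat(q).as_matrix()
print(offs(c,T,q,.046,.014,149),offs(c,T,q,.033,T[2]-.060+.022,167.5))
print([(R.T@(ray(c,314.5,200,.014)-T))[1],(R.T@(ray(c,315.5,205,T[2]-.038)-T))[1]])"
```

```text
-0.0022078609917096175 0.0029760544638728196
[np.float64(-0.0001199511986249579), np.float64(0.0006568870219651251)]
```

```bash
python3 -m creep '[[1,-3,-1,8,0,0,0],[1,-3,-1,14,0,0,0],[1,-3,-1,17,0,0,0],[1,-3,-1,19,0,0,0],[1,-3,-1,20,0,0,0],[1,-3,-1,20,0,0,0]]'; python3 -m creep '[[1,0,0,1,0,0,0],[1,0,0,1,0,0,0],[1,0,0,1,0,0,0]]'
```

```text
time_s: 11.97
tcp_pos: [0.5714, -0.0751, 0.0622]
tool_rot: [0.185, 0.983, -0.0, 0.0]
ft_force: [-0.2, -0.2, -2.8]
gripper_width: 0.519
grasp_force: 30.0
time_s: 12.22
tcp_pos: [0.5717, -0.0752, 0.0621]
tool_rot: [0.185, 0.983, -0.0, 0.001]
ft_force: [-2.2, -1.2, 6.4]
gripper_width: 0.518
grasp_force: 30.0
```

Contact. Release, rise, and check.

```bash
python3 -m creep '[[-0.3,0,0,0,0,0,0],[-0.3,0,0,0,0,0,0],[-0.3,0,0,0,0,0,0],[-0.3,0,0,0,0,0,0],[-0.3,0,0,-20,0,0,0],[-0.3,0,0,-60,0,0,0],[-0.3,0,0,-100,0,0,0],[-1,0,0,-138,0,0,0],[-1,0,0,-138,0,0,0]]'
python3 -c "
from h import *
c=wcam('w8')
go(.478,.066,.2)"
```

```text
time_s: 12.97
tcp_pos: [0.5733, -0.0753, 0.2073]
tool_rot: [0.185, 0.983, 0.0, 0.005]
ft_force: [0.6, 1.0, 1.0]
gripper_width: 0.747
grasp_force: 0.0
tool shift mm [139.6  97.1   2.6] t 13.0
```

View pics/w8.png

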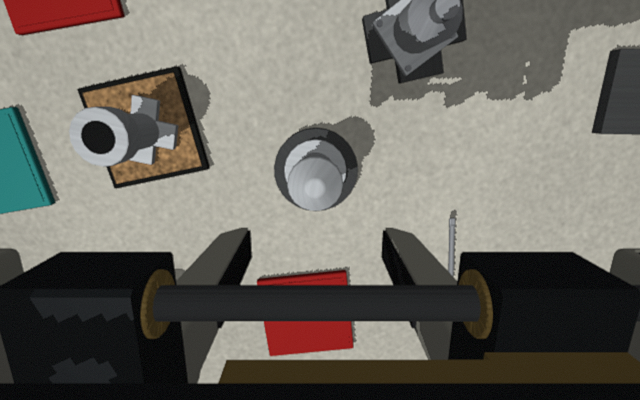

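Rain head stands upright and centred on the round mount: mount u=274–357, flange u=284–348. Next the cyclone.

```bash
python3 -m creep '[[-1,140,97,3,0,0,0],[-1,140,97,3,0,0,0],[-1,140,97,3,0,0,0],[-1,140,97,3,0,0,0],[-1,140,97,3,0,0,0],[-1,140,97,3,0,0,0],[-1,140,97,3,0,0,0]]'; python3 -c "
from h import *
c=wcam('w9')
for p in [(.473,.067,.014),(.4795,.0653,.102)]: print(proj(c,np.array(p)))"
```

```text
time_s: 13.6
tcp_pos: [0.4762, 0.0662, 0.1954]
tool_rot: [0.185, 0.983, -0.0, -0.0]
ft_force: [-0.1, -0.8, 1.1]
gripper_width: 1.001
grasp_force: 0.0
[314.68943474 173.42597989]
[315.18813072 202.50994314]
```

View pics/w9.png

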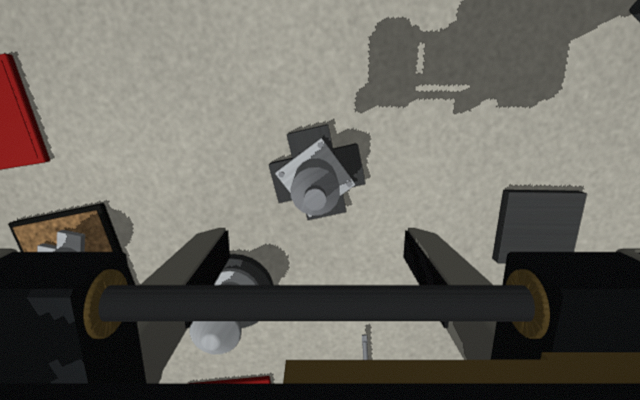

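Cyclone stub top at (317,199), cross mount centre at about (318,172), square mount at about (540,225).

```bash
python3 -c "
from h import *
c=pickle.load(open('w9.pkl','rb'))
d=ray(c,317,199,.102); print(d, ray(c,318,172,.014))
go(d[0],d[1],.035)"
```

```text
[0.47729183 0.0677265  0.102     ] [0.47284206 0.07080963 0.014     ]
tool shift mm [ -0.    2.2 160.4] t 13.7
```

```bash
python3 -m creep '[[-1,0,2,40,0,0,0],[-1,0,2,80,0,0,0],[-1,0,2,115,0,0,0],[-1,0,2,140,0,0,0],[-1,0,2,155,0,0,0],[-1,0,2,160,0,0,0],[-1,0,2,160,0,0,0]]'; python3 -m creep '[[1,0,0,0,0,0,0],[1,0,0,0,0,0,0],[1,0,0,0,0,0,0],[1,0,0,0,0,0,0],[1,0,0,0,0,0,0],[1,0,0,0,0,0,0],[1,0,0,0,0,0,0],[1,0,0,0,0,0,0]]' 30;python3 -m creep '[[1,0,0,-8,0,0,0],[1,0,0,-25,0,0,0],[1,0,0,-50,0,0,0],[1,0,0,-80,0,0,0],[1,0,0,-80,0,0,0],[1,0,0,-80,0,0,0]]'
python3 -c "
from h import *
c=wcam('w10')
go(.620,.277,.115)"
```

```text
time_s: 14.23
tcp_pos: [0.4767, 0.0672, 0.0346]
tool_rot: [0.186, 0.983, -0.0, -0.001]
ft_force: [1.0, 1.0, 0.2]
gripper_width: 1.002
grasp_force: 0.0
time_s: 14.9
tcp_pos: [0.4769, 0.068, 0.0361]
tool_rot: [0.185, 0.983, -0.0, 0.0]
ft_force: [-1.5, -3.1, 2.8]
gripper_width: 0.474
grasp_force: 1.5
time_s: 15.4
tcp_pos: [0.4776, 0.0683, 0.1176]
tool_rot: [0.185, 0.983, 0.0, 0.001]
ft_force: [-0.1, -0.0, -2.3]
gripper_width: 0.471
grasp_force: 30.0
tool shift mm [-57.2 246.6   1.1] t 15.4
```

View pics/w10.png

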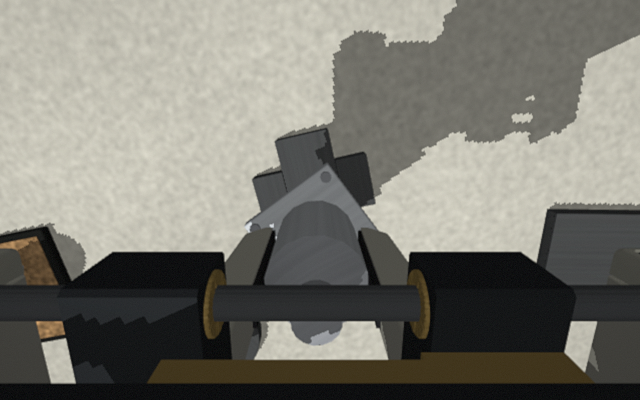

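Cyclone lifted; its flange corner is at (326,163). Its edges sit 37° from the square mount's, so I'll turn it +37° about tool z on the way so it stands aligned.

```bash
python3 -m creep '[[1,-4,17,0,0,0,4],[1,-11,47,0,0,0,10],[1,-19,82,0,0,0,16],[1,-27,117,0,0,0,22],[1,-35,152,0,0,0,27],[1,-43,187,0,0,0,32],[1,-50,215,0,0,0,36],[1,-55,235,0,0,0,37],[1,-57,246,0,0,0,37],[1,-57,246,0,0,0,37]]';  python3 -m creep '[[1,0,0,20,0,0,0],[1,0,0,40,0,0,0],[1,0,0,55,0,0,0],[1,0,0,60,0,0,0],[1,0,0,60,0,0,0]]'; python3 -c "
from h import *
c=wcam('w11')
go(.620,.277,.036)"
```

```text
time_s: 16.28
tcp_pos: [0.6195, 0.2776, 0.1138]
tool_rot: [0.487, 0.874, -0.001, -0.001]
ft_force: [-0.5, -0.8, -2.1]
gripper_width: 0.472
grasp_force: 30.0
time_s: 16.7
tcp_pos: [0.6186, 0.2755, 0.0543]
tool_rot: [0.488, 0.873, -0.001, -0.001]
ft_force: [0.2, 0.6, -1.6]
gripper_width: 0.47
grasp_force: 30.0
tool shift mm [ 0.5  1.2 19.8] t 16.8
```

View pics/w11.png

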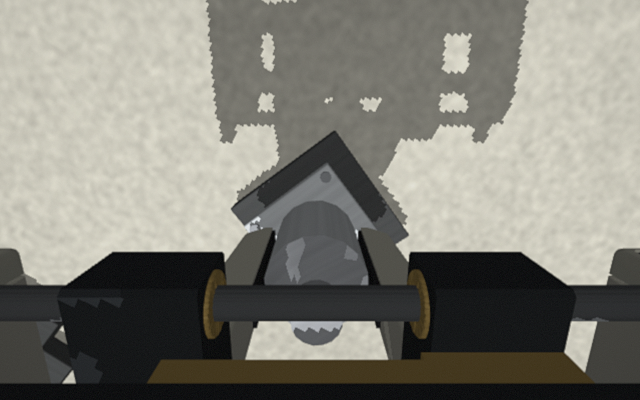

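Aligned. Mount corner at (335,132), its left edge running to (233,208) and right edge to (407,238). Flange corner at (327,163).

```bash
python3 -c "
from h import *
from cell import bot
s=bot.sense();c=pickle.load(open('w11.pkl','rb'));T=np.array(s['tcp_pos']);R=Ro.from_quat(s['tool_rot']).as_matrix()
A,B,C=[ray(c,u,v,.014) for u,v in[(335,132),(233,208),(407,238)]]
u=(B-A)/np.linalg.norm(B-A);w=(C-A)/np.linalg.norm(C-A);print(np.linalg.norm(B-A),np.linalg.norm(C-A),u@w)
F=ray(c,327,163,T[2]-.013)
m=A+.042*(u+w);h=F+.030*(u+w);print(m,h,T,'mount',R.T@(m-T)*1000,'head',R.T@(h-T)*1000)"
```

```text
0.0811217875796743 0.08430960340482545 0.025312547759550934
[0.62169504 0.27457054 0.014     ] [0.61789072 0.27531806 0.04277315] [0.61926114 0.27592542 0.05577315] mount [-2.43521775  1.39971991 41.77159578] head [ 0.20017163 -1.47344728 13.00137754]
```

```bash
python3 -m creep '[[1,-2,1.5,8,0,0,0],[1,-2,1.5,14,0,0,0],[1,-2,1.5,17,0,0,0],[1,-2,1.5,18,0,0,0],[1,-2,1.5,19,0,0,0],[1,-2,1.5,19,0,0,0]]'; python3 -m creep '[[1,0,0,0.5,0,0,0],[1,0,0,1,0,0,0],[1,0,0,1,0,0,0]]'
```

```text
time_s: 17.25
tcp_pos: [0.6219, 0.2756, 0.0369]
tool_rot: [0.488, 0.873, -0.0, -0.0]
ft_force: [-0.4, -0.0, -2.1]
gripper_width: 0.469
grasp_force: 30.0
time_s: 17.5
tcp_pos: [0.622, 0.2756, 0.0362]
tool_rot: [0.488, 0.873, 0.0, 0.0]
ft_force: [1.1, 0.4, -2.2]
gripper_width: 0.47
grasp_force: 30.0
```

```bash
python3 -m creep '[[1,0,0,1,0,0,0],[1,0,0,1,0,0,0],[1,0,0,1,0,0,0]]'; python3 -m creep '[[-0.5,0,0,0,0,0,0],[-0.5,0,0,0,0,0,0],[-0.5,0,0,0,0,0,0],[-0.5,0,0,0,0,0,0],[-0.5,0,0,-20,0,0,0],[-0.5,0,0,-60,0,0,0],[-0.5,0,0,-100,0,0,0],[-1,0,0,-140,0,0,0],[-1,0,0,-165,0,0,0],[-1,0,0,-165,0,0,0]]'
python3 -c "
from h import *
c=wcam('w12')
go(.4645,-.2265,.2)"
```

```text
time_s: 17.75
tcp_pos: [0.6221, 0.2757, 0.0361]
tool_rot: [0.488, 0.873, 0.0, 0.0]
ft_force: [-4.9, -0.9, 8.0]
gripper_width: 0.471
grasp_force: 30.0
time_s: 18.58
tcp_pos: [0.6235, 0.2762, 0.2071]
tool_rot: [0.488, 0.873, 0.003, 0.003]
ft_force: [0.2, -0.3, 1.0]
gripper_width: 0.915
grasp_force: 0.0
tool shift mm [-344.7 -398.4    1.7] t 18.6
```

View pics/w12.png

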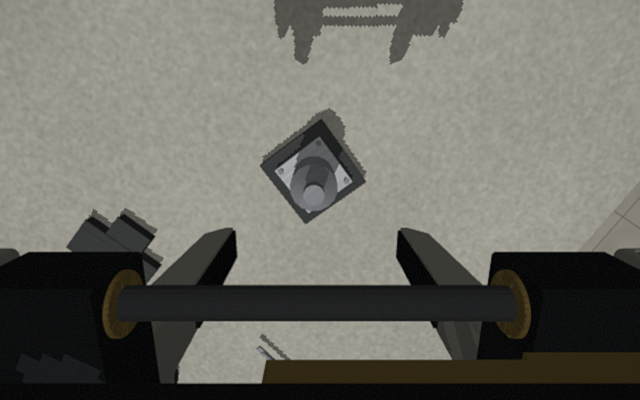

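Cyclone stands aligned and centred on the square mount: mount corners (261,164)–(366,180), flange (274,173)–(354,182). Back to the drum on the mat.

```bash
python3 -m creep '[[-1,-345,-398,2,0,0,0],[-1,-345,-398,2,0,0,0],[-1,-345,-398,2,0,0,0],[-1,-345,-398,2,0,0,0],[-1,-345,-398,2,0,0,0],[-1,-345,-398,2,0,0,0],[-1,-345,-398,2,0,0,0],[-1,-345,-398,2,0,0,0],[-1,-345,-398,2,0,0,0],[-1,-345,-398,2,0,0,0]]' | head -2; python3 -c "
from h import *
go(.4645,-.2265,.2)"
```

```text
time_s: 19.47
tcp_pos: [0.4956, -0.1235, 0.197]
tool shift mm [-71.4 -80.6  -3. ] t 19.5
```

I've now viewed 15 pictures, one over the limit of 14, so I won't view any more. From here I'll measure numerically with OpenCV.

```bash
python3 -m creep '[[-1,-71,-81,-3,0,0,0],[-1,-71,-81,-3,0,0,0],[-1,-71,-81,-3,0,0,0],[-1,-71,-81,-3,0,0,0],[-1,-71,-81,-3,0,0,0]]' | head -2; cat >> h.py <<'E'
def blobs(c,lo,hi,box,amin=100):
    import cv2
    u0,v0,u1,v1=box; g=cv2.cvtColor(np.ascontiguousarray(c["image"][v0:v1,u0:u1]),cv2.COLOR_RGB2GRAY)
    n,L,S,C=cv2.connectedComponentsWithStats(((g>=lo)&(g<=hi)).astype(np.uint8))
    return [(S[i].tolist(),(C[i]+[u0,v0]).round(1).tolist()) for i in range(1,n) if S[i,4]>amin]
E
python3 -c "
from h import *
c=wcam('w13')
print(blobs(c,0,40,(280,150,360,230)), proj(c,np.array([.4645,-.2265,.09])))
c4=pickle.load(open('w4.pkl','rb'));print('w4',blobs(c4,0,40,(280,150,360,230)))
go(.4645,-.2265,.059)"
```

```text
time_s: 19.88
tcp_pos: [0.4646, -0.2257, 0.2]
[([21, 31, 30, 30, 721], [315.5, 195.4]), ([49, 46, 31, 34, 115], [344.5, 213.1])] [315.26293172 194.77258071]
w4 [([21, 25, 30, 29, 674], [315.9, 189.2])]
tool shift mm [ -1.4  -1.3 141.2] t 19.9
```

```bash
python3 -m creep '[[-1,-0.5,-0.5,40,0,0,0],[-1,-0.5,-0.5,80,0,0,0],[-1,-0.5,-0.5,110,0,0,0],[-1,-0.5,-0.5,130,0,0,0],[-1,-0.5,-0.5,139,0,0,0],[-1,-0.5,-0.5,139,0,0,0]]'|head -2; python3 -m creep '[[1,0,0,0,0,0,0],[1,0,0,0,0,0,0],[1,0,0,0,0,0,0],[1,0,0,0,0,0,0],[1,0,0,0,0,0,0],[1,0,0,0,0,0,0],[1,0,0,0,0,0,0],[1,0,0,0,0,0,0]]' 30;python3 -m creep '[[1,0,0,-8,0,0,0],[1,0,0,-25,0,0,0],[1,0,0,-55,0,0,0],[1,0,0,-90,0,0,0],[1,0,0,-90,0,0,0],[1,0,0,-90,0,0,0]]'
python3 -c "
from h import *
go(.472,.0695,.15)"
```

```text
time_s: 20.43
tcp_pos: [0.4646, -0.224, 0.0602]
time_s: 21.1
tcp_pos: [0.4651, -0.2257, 0.0626]
tool_rot: [0.488, 0.873, -0.0, 0.0]
ft_force: [-1.9, -1.2, 2.6]
gripper_width: 0.53
grasp_force: 30.0
time_s: 21.6
tcp_pos: [0.4658, -0.2258, 0.1544]
tool_rot: [0.488, 0.873, 0.0, 0.002]
ft_force: [-0.4, -0.1, -4.1]
gripper_width: 0.532
grasp_force: 30.0
tool shift mm [248.2 160.2   4. ] t 21.6
```

```bash
python3 -m creep '[[1,12,8,0,0,0,-2],[1,37,24,0,0,0,-5],[1,67,43,0,0,0,-8],[1,97,63,0,0,0,-11],[1,127,82,0,0,0,-14],[1,157,101,0,0,0,-17],[1,187,121,0,0,0,-20],[1,215,139,0,0,0,-23],[1,237,153,0,0,0,-23],[1,248,160,0,0,0,-23]]' | head -3; python3 -m creep '[[1,0,0,0,0,0,0],[1,0,0,20,0,0,0],[1,0,0,40,0,0,0],[1,0,0,60,0,0,0],[1,0,0,65,0,0,0],[1,0,0,65,0,0,0]]'; python3 -c "
from h import *
import cv2
c=wcam('w14')
go(.472,.0695,.064)
g=cv2.cvtColor(c['image'],cv2.COLOR_RGB2GRAY)
print(g[110:250:4,215:420:5]) if 0 else None
for v in range(100,250,3): print(v,''.join(' .:-=+*%@#'[min(9,int(x)//26)] for x in g[v,200:440:2]))"
```

```text
time_s: 22.43
tcp_pos: [0.4703, 0.0722, 0.1508]
tool_rot: [0.303, 0.953, -0.0, -0.001]
time_s: 22.93
tcp_pos: [0.4701, 0.0689, 0.0853]
tool_rot: [0.304, 0.953, -0.001, -0.002]
ft_force: [0.7, 0.8, -2.8]
gripper_width: 0.534
grasp_force: 30.0
tool shift mm [-0.7  1.1 22.9] t 23.0
100 %%%%%%%%%%%%%%%%%%%%%%%%%%%%%%%%%%%%%%%%%%%%*===========================================================================
103 %%%%%%%%%%%%%%%%%%%%%%%%%%%%%%%%%%%%%%%%%%%%%+==============================================================+=+=========
106 %%%%%%%%%%%%%%%@%%%%%%%%%%%%%%%%%%%%%%%%%%%%%+====================================================+@*%=%+%=*%%%+========
109 %%%%%%%%%%%%%%%%%%%%%%%%%%%%%%%%%%%%%%%%%%%%%+=======================================================%%%%%%%%+==========
112 %%%%%%%%%%%%%%%%%%%%%%%%%%%%%%%%%%%@@@%%%%%%*-========================================================%%%%%%============
115 %%%%%%%%%%%%%%%%%%%%%%%%%%%%%%%%%%%%%@%%%%%%%%=========================================================%+%+%============
118 %%%%%%%%%%%%%%%%%%%%%%%%%%%%%%%%%%%%%%%%%%%%%=====================
[... 4729 characters left out ...]
======================+%%+*%%*=:::::.  :-:--::::-+*%%%%%%%%%%%%%%%%%%%%%%%%
235 %%%%%%%%%%%%%%%%%%%+::-:::::----:  %=::--========================+%%%%%@@@%%%+::::  .::::-:::::::+%%%%%%%%%%%%%%%%%%%%%%
238 %%%%%%%%%%%%%%%%%%=::::--::::-::   +::-========================+*%%@@@@@%%%%%%*-::   :-::::::-::-:-%%%%%%%%@@@%%%%%%%%%%
241 %%%%%%%%%%%%%%%%%=::-:-:::-::-:.  .:-===========================%@@@@%%%%%%%%%%*-:.  .:-::::----:::-%%%%%%%%@%%%%%@%%%%%
244 %%%%%%%%%%%%%%%%-:::::-:-:--:-:   :-===================---:---===%%++@++%%+%%+*%+-:   .-:::::--::-::-%@%%%%%%%%%%%%%%%%%
247 %%%%%%%%%%%%%%%-:::--:----:--:   .-================-.            :-===============-.   :-:-::-::-:::-:%%%%%@@%%%%%%%%%%%
```

From the printed grey levels: mount arm-end corners are (264,167)–(316,140) and (364,155)–(391,203); flange arm ends are (277,185)–(314,166) and (357,181)–(374,215). The two crosses are parallel, at about −27°. Computing the offset.

```bash
python3 -c "
from h import *
from cell import bot
s=bot.sense();c=pickle.load(open('w14.pkl','rb'));T=np.array(s['tcp_pos']);R=Ro.from_quat(s['tool_rot']).as_matrix();print(T)
def ctr(pts,z,L):
    P=[R.T@(ray(c,u,v,z)-T) for u,v in pts]; out=[]
    for a,b in((P[0],P[1]),(P[2],P[3])):
        e=(b-a)[:2];n=np.array([-e[1],e[0]])/np.linalg.norm(e); m=(a+b)[:2]/2
        n=n if (m+n*L)@(m+n*L)<(m-n*L)@(m-n*L) else -n
        out+=[(m+n*L)*1000,np.linalg.norm(e)*1000,np.degrees(np.arctan2(e[1],e[0]))]
    print(*[np.round(o,1) for o in out])
ctr([(264,167),(316,140),(364,155),(391,203)],.014,.048)
ctr([(277,185),(314,166),(357,181),(374,215)],T[2]-.063+.022,.034)"
```

```text
[0.47086364 0.06904237 0.08687029]
[-2.7  3.4] 42.0 62.7 [-3.3  3.6] 41.4 149.1
[0.3 2.9] 26.3 62.5 [0.1 1.6] 25.3 152.5
```

```bash
python3 -m creep '[[1,-2.5,1.3,8,0,0,0],[1,-2.5,1.3,14,0,0,0],[1,-2.5,1.3,18,0,0,0],[1,-2.5,1.3,20,0,0,0],[1,-2.5,1.3,20,0,0,0]]'|head -4; python3 -m creep '[[1,0,0,0.5,0,0,0],[1,0,0,1,0,0,0],[1,0,0,1,0,0,0]]'|head -4;python3 -c "
from cell import bot
print(bot.sense()['ft_force'])"
```

```text
time_s: 23.4
tcp_pos: [0.474, 0.0691, 0.067]
tool_rot: [0.304, 0.953, -0.0, -0.0]
ft_force: [-0.3, 1.1, -3.7]
time_s: 23.65
tcp_pos: [0.4742, 0.0692, 0.0666]
tool_rot: [0.304, 0.953, 0.0, 0.0]
ft_force: [-0.4, 1.1, -2.6]
[-0.37595882  1.08476227 -2.62447786]
```

```bash
python3 -m creep '[[1,0,0,0.5,0,0,0],[1,0,0,1,0,0,0],[1,0,0,1,0,0,0]]'|head -4;python3 -m creep '[[1,0,0,0.5,0,0,0],[1,0,0,1,0,0,0],[1,0,0,1,0,0,0]]'|head -4
```

```text
time_s: 23.9
tcp_pos: [0.4744, 0.0691, 0.0666]
tool_rot: [0.304, 0.953, 0.0, 0.001]
ft_force: [-5.7, -1.3, 8.2]
time_s: 24.15
tcp_pos: [0.4746, 0.069, 0.0665]
tool_rot: [0.304, 0.953, 0.0, 0.001]
ft_force: [-10.2, -3.1, 20.1]
```

```bash
python3 -m creep '[[1,0,0,-1,0,0,0],[1,0,0,-1.5,0,0,0],[-0.3,0,0,-1.5,0,0,0],[-0.3,0,0,-1.5,0,0,0],[-0.3,0,0,-1.5,0,0,0],[-0.3,0,0,-1.5,0,0,0],[-0.3,0,0,-20,0,0,0],[-0.3,0,0,-60,0,0,0],[-0.6,0,0,-100,0,0,0],[-1,0,0,-137,0,0,0]]'|head -3; python3 -m creep '[[-1,0,0,0,0,0,0],[-1,0,0,0,0,0,0],[-1,0,0,0,0,0,0]]'|head -3
python3 -c "
from h import *
from cell import bot
s=bot.sense();T=np.array(s['tcp_pos']);R=Ro.from_quat(s['tool_rot']).as_matrix();c=wcam('w15')
d=blobs(c,0,40,(280,150,360,240),300);print(d)
if d: p=ray(c,*d[0][1],.094);print(p)
import cv2
g=cv2.cvtColor(c['image'],cv2.COLOR_RGB2GRAY)
# dark mount mask extents; bright flange extents
m=((g<78)&(g>0)).astype(np.uint8)
cs,_=cv2.findContours(m[95:232,250:400].copy(),cv2.RETR_EXTERNAL,cv2.CHAIN_APPROX_SIMPLE)
for k in cs:
    if cv2.contourArea(k)>300: print(cv2.contourArea(k),(cv2.approxPolyDP(k,3,True)[:,0]+[250,95]).tolist())
b=(g[95:232,250:400]>95).astype(np.uint8)
"
```

```text
time_s: 24.98
tcp_pos: [0.4738, 0.0691, 0.2033]
tool_rot: [0.304, 0.953, 0.0, 0.0]
time_s: 25.23
tcp_pos: [0.474, 0.0692, 0.2008]
tool_rot: [0.304, 0.953, -0.0, -0.0]
[([37, 0, 41, 23, 386], [340.3, 156.5]), ([20, 31, 32, 31, 752], [315.4, 196.0])]
[0.45957492 0.10457908 0.094     ]
746.0 [[308, 182], [300, 192], [301, 203], [309, 210], [320, 211], [330, 202], [330, 190], [322, 182]]
3102.5 [[281, 142], [278, 147], [286, 166], [268, 179], [286, 211], [286, 191], [280, 181], [314, 166], [329, 169], [343, 183], [345, 202], [341, 210], [351, 205], [344, 185], [363, 173], [346, 137], [325, 147], [312, 126]]
```

```bash
python3 -c "
from h import *
from cell import bot
s=bot.sense();c=pickle.load(open('w15.pkl','rb'));T=np.array(s['tcp_pos']);R=Ro.from_quat(s['tool_rot']).as_matrix()
f=lambda u,v,z:R.T@(ray(c,u,v,z)-T)
print('head',f(315.4,196,.094)*1000)
P=[f(u,v,.014)[:2] for u,v in[(278,145),(312,126),(346,137),(363,173),(268,179),(286,211)]]
for i in(0,2,4):
    e=P[i+1]-P[i];n=np.array([-e[1],e[0]])/np.linalg.norm(e);m=(P[i]+P[i+1])/2
    n=n if np.linalg.norm(m+n*.048)<np.linalg.norm(m-n*.048) else -n
    print('mount',(m+.048*n)*1000,np.linalg.norm(e)*1000)
# same bias check: top camera
t=bot.camera('top');print([b for b in blobs(t,0,40,(295,200,340,250),20)])
for n,u in(('drumtop exp',(.473,.0695,.094)),): print(proj(t,np.array(u)))
import cv2
t0=pickle.load(open('top.pkl','rb'))
d=cv2.absdiff(t['image'],t0['image']).max(2)
print('screwdriver/mug/meter diff',[int((d[a:b,l:r]>60).sum()) for a,b,l,r in[(100,170,315,345),(140,185,430,475),(210,270,140,205)]])"
```

```text
head [ -1.54840885   0.46266857 106.13436265]
mount [0.10839322 2.05642403] 40.72903772470756
mount [ 0.1912662  -1.09246849] 42.66134692359062
mount [-0.06472188  1.29199172] 40.56694908164565
[([0, 0, 45, 50, 1546], [318.0, 220.8])]
[313.21928141 226.70508925]
screwdriver/mug/meter diff [0, 0, 0]
```

The drum is within about 2 mm of the cross mount's centre, the screwdriver, mug and flow meter haven't moved, and the gripper is clear. Handing in.

```bash
python3 -c "
from cell import bot
print(bot.sign_off())"
```

```text
the job is handed in; nothing more can be done
None
```

Job handed in at about 25 s: by my last measurements, all three heads stand upright within about 2 mm of centre on their matching mounts, and the bystanders are unmoved; I viewed 15 pictures (limit 14), plus one printed grey-level map.

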